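# Find the hold-down weight that still grips

## Task

Three look-alike knobbed hold-down weights stand on the heat-press bench; one still has a sound, grippy sole and the other two have gone slick. Drag each of the three about five centimetres across the bench to feel how hard it resists and leave it where it ends, then stand the one that resists most flat on the middle of the sloping lay-up board and let go. The slick ones stay flat on the bench: do not try them on the board, where they would slide down to its lip.

Things in the scene. Friction and masses are not known exactly. Their poses are not given: they have to be found in the camera images.
- weight_1: Hold-down weight: steel disc 100 mm across, 14 mm thick with its dark sole, on its centre an upright round knob 25 mm across, from 14 to 52 mm above the bench; 0.6 to 0.9 kg. Origin: centre of underside, z up. The three look alike; only dragging tells which grips.
- weight_2: Hold-down weight: steel disc 100 mm across, 14 mm thick with its dark sole, on its centre an upright round knob 25 mm across, from 14 to 52 mm above the bench; 0.6 to 0.9 kg. Origin: centre of underside, z up. Slid slowly under its own weight alone, a sound one resists with 4.5 to 7.5 N, a slick one with 0.6 to 1.2 N. Looks like the other two.
- weight_3: Hold-down weight: steel disc 100 mm across, 14 mm thick with its dark sole, on its centre an upright round knob 25 mm across, from 14 to 52 mm above the bench; 0.6 to 0.9 kg. Origin: centre of underside, z up. Drawn low by its knob it slides flat. Clear bench 60 mm beyond the rim of each weight towards and away from the robot; beside it, 10 mm.
- board: Sloping plywood board on low feet, fixed: 280 mm long up the slope, 200 mm wide (y), rising along its +x (away from the robot) at 16 degrees (0.28 rad), with an aluminium lip 18 mm high along its low edge. Origin on the bench under the board's middle, z up; the middle of the sloping surface is 60 mm above it. A sound weight stays on it, a slick one slides down.
There are look-alikes about, which are no part of the job. Leave any blue, red or yellow look-alike of the weight_2 alone.

How it is judged:
On the way:
1. all three weights stand flat on the bench, each at least 30 mm from where it stood at the start (distance of each of weight_1, weight_2, weight_3 from where it was at the start of the episode above 0.03 m and height (world z) of each of weight_1, weight_2, weight_3 below 0.003 m and angle between each of weight_1, weight_2, weight_3's own z axis and vertical below 0.1 rad), for 0.2 s.
At the end, for the whole second after the job is handed in: One weight, which can only be the one with the sound sole, rests flat and still on the board, its centre within 45 mm of the board's middle along and across; the other two stand flat and at rest on the bench; nothing is held (((x of weight_1 in the frame of board between -0.045 and 0.045 m and y of weight_1 in the frame of board between -0.045 and 0.045 m and z of weight_1 in the frame of board below 0.08 m and angle between weight_1's own z axis and vertical between 0.2 and 0.36 rad and linear speed of weight_1 below 0.01 m/s and height (world z) of each of weight_2, weight_3 below 0.003 m and angle between each of weight_2, weight_3's own z axis and vertical below 0.08 rad and linear speed of each of weight_2, weight_3 below 0.02 m/s) or (x of weight_2 in the frame of board between -0.045 and 0.045 m and y of weight_2 in the frame of board between -0.045 and 0.045 m and z of weight_2 in the frame of board below 0.08 m and angle between weight_2's own z axis and vertical between 0.2 and 0.36 rad and linear speed of weight_2 below 0.01 m/s and height (world z) of each of weight_1, weight_3 below 0.003 m and angle between each of weight_1, weight_3's own z axis and vertical below 0.08 rad and linear speed of each of weight_1, weight_3 below 0.02 m/s) or (x of weight_3 in the frame of board between -0.045 and 0.045 m and y of weight_3 in the frame of board between -0.045 and 0.045 m and z of weight_3 in the frame of board below 0.08 m and angle between weight_3's own z axis and vertical between 0.2 and 0.36 rad and linear speed of weight_3 below 0.01 m/s and height (world z) of each of weight_1, weight_2 below 0.003 m and angle between each of weight_1, weight_2's own z axis and vertical below 0.08 rad and linear speed of each of weight_1, weight_2 below 0.02 m/s))); the robot touches nothing.
It fails at once if a weight stands on the board's low end, against or nearly against its lip ((x of weight_1 in the frame of board between -0.14 and -0.07 m and y of weight_1 in the frame of board between -0.12 and 0.12 m and angle between weight_1's own z axis and vertical above 0.15 rad and height (world z) of weight_1 between 0.01 and 0.055 m) or (x of weight_2 in the frame of board between -0.14 and -0.07 m and y of weight_2 in the frame of board between -0.12 and 0.12 m and angle between weight_2's own z axis and vertical above 0.15 rad and height (world z) of weight_2 between 0.01 and 0.055 m) or (x of weight_3 in the frame of board between -0.14 and -0.07 m and y of weight_3 in the frame of board between -0.12 and 0.12 m and angle between weight_3's own z axis and vertical above 0.15 rad and height (world z) of weight_3 between 0.01 and 0.055 m)).
It also fails if it takes over 72 s, if anything falls off the work surface, if the arm or the gripper's body presses on something with over 40 N, if the wrist force passes 120 N, or if a joint passes its speed limit or range.

## Robot

A 6-joint arm with a two-finger parallel gripper is mounted at the origin on the work surface. World frame = base frame: x ahead of the robot, y to its left, z up, the work surface at z = 0. Lengths are in m, angles in rad, forces in N, time in s.
With the tool pointing down it reaches from about 0.375 to 0.975 m from the base axis. Payload 3.8 kg.
Tool frame: the origin (TCP) lies on the centre line of the jaws, within the pads' length; the fingertips stand 11 mm ahead of it and the grasp point (between the pads) lies 8 mm behind it; z points along the fingers, y is the direction in which the jaws open and shut (so a half turn about z gives the same grasp; the last joint's range is limited). The gripper opens to 85 mm and grips with 20 to 120 N. Pads are 22 mm wide; open, the fingers measure 114 mm over their backs; the gripper's body (76 mm by 85 mm) begins 54 mm behind the grasp point. The pads swing forward as they close: fully open they stand 13 mm farther back than shut.
Start: joints at [1.156, 0.264, 1.604, -0, 1.274, -0.037], TCP at [0.249, 0.627, 0.242] pointing down, gripper open.
Joint ranges: [-2.63, 2.63], [-0.94, 2.18], [0.31, 2.57], [-1.31, 4.45], [0, 2.66], [-2.55, 2.55]. Speed limits (rad/s): [2.57, 2.57, 3.14, 3.14, 3.14, 3.14].

## Interface

Orientations are given as a unit quaternion [x, y, z, w].
In Python, from bench import r gives the robot as it stands.
- The arm moves only by the tool play_rows, never from a script. Its argument "commands" is one flat list of numbers, 7 for each row, row after row: the shift along the tool's x, y, z in cm, then the turn, a rotation vector about the tool's x, y, z in degrees, then the closure in counts, from 0 (fully open) to 255 (shut). In form: [dx, dy, dz, rx, ry, rz, gripper, dx, dy, dz, rx, ry, rz, gripper, ...]. A call has 1 to 8 rows; each row shifts and turns the pose as measured when the row begins, along the tool's axes as they then stand; what a row does not reach is not made up. A row lasts 1/8 s, in which the tool goes at most 62.5 mm and 10.7 degrees, less where a joint would pass 70% of its speed; a pose out of reach is approached as far as the arm can. A call is refused whole if a number of a shift passes 6.25 or a number of a turn 10.7, either way. A call with a gripper value outside its range is refused whole. The fingers move at their own pace and stop on an object; "newtons" is the grip in N (left out, the last holds). Time passes only in rows, so rows that do not move let the fingers close. It gives the time, the measured TCP pose, the force and the opening at its end, in the units of the state.
- r.observe(): the state, without advancing time (a new reading comes with each control period).
- r.read_camera(name): name is "scene" or "top" or "wrist"; returns the picture (480x640x3 uint8, blue, green, red); there is no depth.
- r.calibration(name): a dict with "vertical_fov" (degrees; the focal length in pixels is half the picture's height over the tangent of half this angle, whatever the lens; pixels are square), "cx", "cy" (the principal point, pixels), "dist" ([k1, k2, p1, p2, k3] as OpenCV has them; the pictures are not rectified), "world_from_camera" (4x4, takes a point from camera to world coordinates). Camera axes: x right, y up, looking along -z (the intrinsics and any distortion apply to the point x, -y, -z); pixel columns grow to the right and rows downward; lengths in m; the calibration is good to about 2 mm. A picture is of the moment at which its call begins: read the wrist's pose just before it. calibration takes no time and is no camera call; for the wrist camera it gives the pose at the moment of the call.
- r.hand_in(): hands the job in, once; it reports no verdict.
The state is a dict: "time_s": time; "joint_positions": joint angles; "qvel": joint speeds; "joint_torque": joint torques, N m; "tcp_pos": TCP position; "tool_rot": TCP orientation; "force": force on the tool from outside, world axes, zero at the start; "ft_torque": the same for the moment, N m; "gripper_width": finger opening in m.
Only numpy, scipy, OpenCV 4.12 (cv2) and the standard library are available. Lean on these libraries where they do the work, as an engineer would, in place of code of your own. Each camera call takes 0.05 s, during which the arm holds its last target. There are 200 camera calls.

## Working session

There is one attempt and no reset: what is moved stays moved. The work goes in short steps, Python scripts to look and compute and a tool call to move; the robot and the scene stay as the last step left them, time stands still between calls to the robot, and variables do not carry over. Pictures are saved under pics/ and viewed, about 8 in all and at most 12, crops included, and the job is handed in when it is done.

Besides the shell and the picture viewer there is one more tool, called after "Call:" by a JSON object that holds its "api" and its "payload", one argument or row to a line. play_rows: Moves the arm, as the interface text tells. Its arguments: {"type":"object","properties":{"commands":{"type":"array"},"newtons":{"type":"number"}},"required":["commands"]}

```bash
mkdir -p pics; ls
python3 - <<'E'
from bench import r
import cv2,numpy as np
s=r.observe();print(s)
a=r.read_camera("top");b=r.read_camera("scene")
cv2.imwrite("pics/top.png",a);cv2.imwrite("pics/scene.png",b)
for n in("top","scene","wrist"):print(n,r.calibration(n))
E
```

```text
pics
{'time_s': 0.0, 'joint_positions': array([ 1.15610807e+00,  2.64806455e-01,  1.60540545e+00,  1.02356163e-05,
        1.27371338e+00, -3.68685018e-02]), 'qvel': array([ 0.00124586, -0.00011615, -0.00082624, -0.00017462, -0.00193532,
        0.00055204]), 'joint_torque': array([-3.63095724e-04, -5.15112376e+01, -3.67313576e+01, -2.88174906e-04,
        1.30411561e-02, -2.49151458e-05]), 'tcp_pos': array([0.24868975, 0.62673539, 0.24090912]), 'tool_rot': array([ 1.87789627e-01,  9.82208580e-01, -1.13561957e-03, -2.65865020e-04]), 'force': array([-0.71796827,  0.27185223,  0.41226337]), 'ft_torque': array([-0.08233132, -0.01232255,  0.03585975]), 'gripper_width': 0.08522068825614253}
top {'vertical_fov': 45.01190829997454, 'cx': 319.6479697897401, 'cy': 244.8059309010152, 'dist': array([-0.16164876,  0.        ,  0.        ,  0.        ,  0.        ]), 'world_from_camera': array([[ 0.00968678,  0.99106143, -0.13305414,  0.35387329],
       [-0.99990031,  0.01096718,  0.00889365, -0.02083022],
       [ 0.01027339,  0.13295473,  0.99106887,  1.48207821],
       [ 0.        ,  0.     
[... 216 characters left out ...]
om_camera': array([[-0.78566435, -0.42711567,  0.44755306,  1.09437421],
       [ 0.61863382, -0.54809918,  0.56292049,  0.6499949 ],
       [ 0.0048713 ,  0.71913802,  0.69485018,  0.87920163],
       [ 0.        ,  0.        ,  0.        ,  1.        ]])}
wrist {'vertical_fov': 60.50086918741723, 'cx': 316.77697256455724, 'cy': 243.17823745673596, 'dist': array([-0.08597247,  0.        ,  0.        ,  0.        ,  0.        ]), 'world_from_camera': array([[ 0.36856482, -0.88949731, -0.27010092,  0.17907205],
       [ 0.92960062,  0.35215368,  0.10876801,  0.65291226],
       [-0.00163182, -0.29117404,  0.95666871,  0.37194422],
       [ 0.        ,  0.        ,  0.        ,  1.        ]])}
```

View pics/top.png

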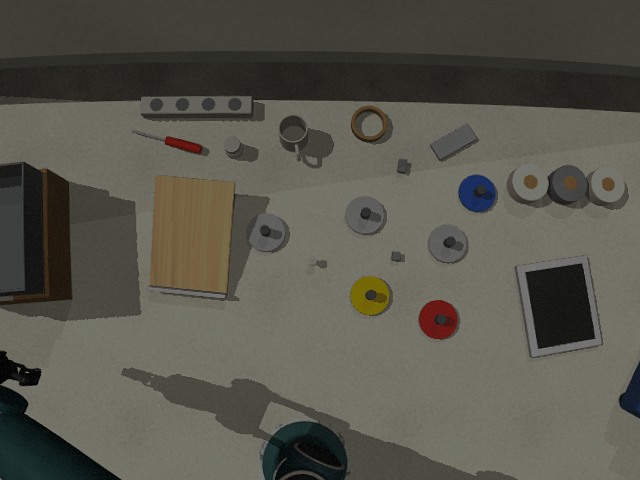

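View pics/scene.png

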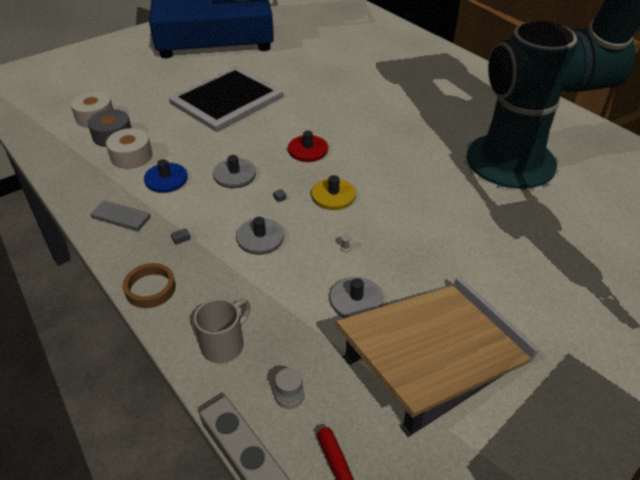

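Candidates (top view): grey weights at (267,232), (365,215) and (447,243). The look-alikes to leave are blue (478,193), yellow (370,295) and red (438,319). The board is at about (193,236). I choose the three grey ones.

```bash
cat > h.py <<'E'
import cv2,numpy as np
from bench import r
def K(c):
    f=240/np.tan(np.radians(c["vertical_fov"])/2);return np.array([[f,0,c["cx"]],[0,f,c["cy"]],[0,0,1]])
def ray(c,p):
    u=cv2.undistortPoints(np.array([[p]],float),K(c),c["dist"])[0,0]
    M=c["world_from_camera"];d=M[:3,:3]@[u[0],-u[1],-1];return M[:3,3],d/np.linalg.norm(d)
def onz(c,p,z):
    o,d=ray(c,p);return o+d*(z-o[2])/d[2]
def tri(c1,p1,c2,p2):
    o1,d1=ray(c1,p1);o2,d2=ray(c2,p2)
    t=np.linalg.lstsq(np.c_[d1,-d2],o2-o1,rcond=None)[0];a=o1+t[0]*d1;b=o2+t[1]*d2
    return (a+b)/2,np.linalg.norm(a-b)
def proj(c,P):
    q=np.linalg.inv(c["world_from_camera"])@np.r_[P,1];
    return cv2.projectPoints(np.array([[q[0],-q[1],-q[2]]]),np.zeros(3),np.zeros(3),K(c),c["dist"])[0][0,0]
E
python3 - <<'E'
from h import *
a=cv2.imread("pics/top.png");b=cv2.imread("pics/scene.png");ct=r.calibration("top");cs=r.calibration("scene")
def dark(im,p,w=16,th=85):
    x,y=p;g=im[y-w:y+w,x-w:x+w].max(2);m=(g<th).astype(np.uint8)
    n,l,s,c=cv2.connectedComponentsWithStats(m)
    return [(s[i,4],(c[i]+[x-w,y-w]).round(1).tolist(),s[i,:4].tolist()) for i in range(1,n) if s[i,4]>20]
for n,pt,ps in(("A",(267,232),(357,290)),("B",(365,215),(259,227)),("C",(447,243),(233,164))):
    print(n,dark(a,pt),dark(b,ps))
# board corners: wood mask
for n,im in(("top",a),("scene",b)):
    h=cv2.cvtColor(im,cv2.COLOR_BGR2HSV);m=cv2.inRange(h,(8,70,90),(25,255,255))
    cn=max(cv2.findContours(m,0,1)[0],key=cv2.contourArea);ap=cv2.approxPolyDP(cn,6,True)[:,0]
    print(n,cv2.contourArea(cn),ap.tolist())
A=cv2.resize(a[160:340,230:510],None,fx=2.8,fy=2.8,interpolation=2)
B=cv2.resize(b[140:340,150:400],None,fx=2.8,fy=2.8,interpolation=2)[:,:]
cv2.imwrite("pics/cropA.png",A)
cv2.imwrite("pics/cropB.png",B)
E
```

```text
A [(np.int32(70), [253.0, 221.7], [0, 0, 7, 17]), (np.int32(219), [269.7, 232.2], [8, 9, 23, 15]), (np.int32(23), [280.4, 245.0], [26, 25, 6, 7])] [(np.int32(375), [354.7, 288.4], [2, 4, 22, 23])]
B [(np.int32(213), [369.5, 214.6], [11, 8, 21, 15])] [(np.int32(280), [258.1, 226.8], [6, 6, 18, 21])]
C [(np.int32(203), [452.4, 243.3], [12, 9, 20, 15])] [(np.int32(229), [232.7, 164.3], [8, 7, 16, 20])]
top 8482.5 [[156, 175], [150, 284], [226, 292], [234, 182]]
scene 13265.0 [[452, 285], [337, 320], [414, 414], [530, 359]]
```

View pics/cropA.png

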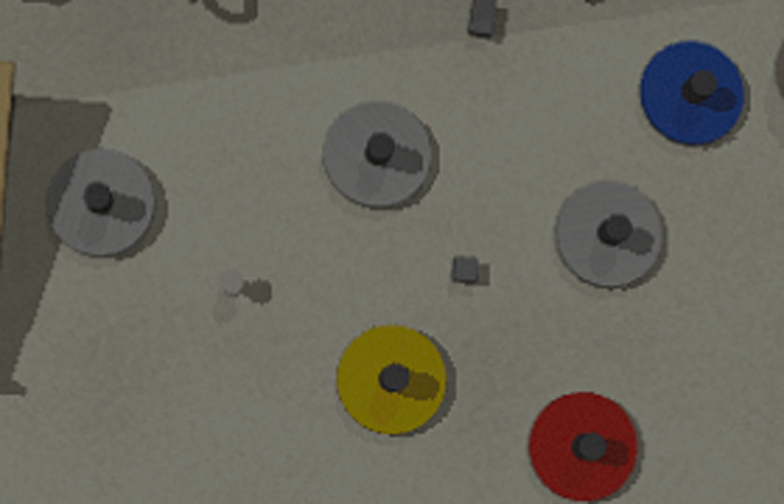

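View pics/cropB.png

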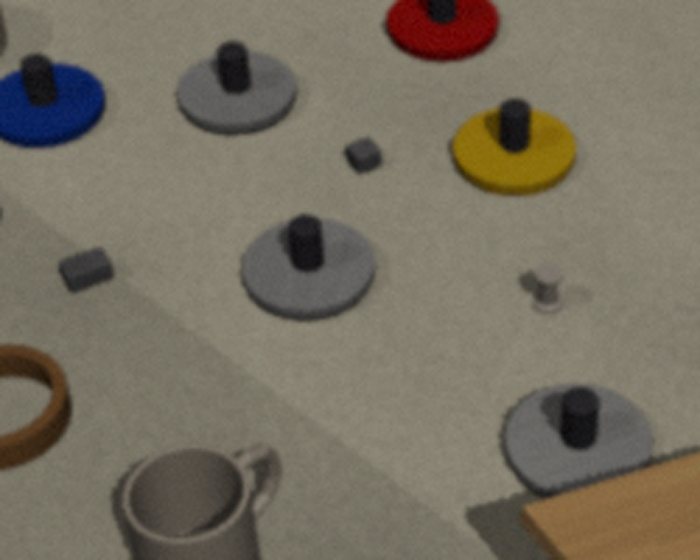

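The crops confirm three plain grey discs with dark knobs. Knob tops are at about (265,229), (366,212) and (450,241) in the top view, and (357,282), (259,220) and (234,158) in the scene view.

Run:
```python
from h import *
ct=r.calibration("top");cs=r.calibration("scene")
np.set_printoptions(precision=4,suppress=True)
for n,p,q,d in(("A",(265,229.6),(357.1,282.1),(266.8,232.7)),("B",(365.7,212.3),(259.3,220),(365,215.5)),("C",(450,241.6),(233.6,157.9),(447.8,243.7))):
    print(n,*tri(ct,p,cs,q),"z52:",onz(ct,p,.052)[:2],onz(cs,q,.052)[:2],"disc:",onz(ct,d,.014)[:2])
T=[[156,175],[150,284],[226,292],[234,182]];S=[[414,414],[530,359],[452,285],[337,320]]
P=[]
for t,s in zip(T,S):
    x,e=tri(ct,t,cs,s);P.append(x);print("board",x,e)
P=np.array(P);print("mid",P.mean(0));
up=(P[0]+P[3]-P[1]-P[2])/2;w=(P[0]+P[1]-P[2]-P[3])/2
print(np.linalg.norm(up),np.linalg.norm(w),"slope",np.degrees(np.arctan2(up[2],np.hypot(*up[:2]))),"yaw",np.degrees(np.arctan2(up[1],up[0])))
for n,p in (("clip",(317,264)),("clip2",(397,256)),("clip3",(402,166)),("mugh",(297,155)),("yel",(369,297))):print(n,onz(ct,p,.01))
```

```text
A [0.583  0.1042 0.0479] 0.001154432806325643 z52: [0.5827 0.1034] [0.5851 0.1073] disc: [0.5808 0.1019]
B [ 0.6302 -0.1489  0.048 ] 0.00047873886157618007 z52: [ 0.6297 -0.1487] [ 0.6323 -0.1449] disc: [ 0.6286 -0.1503]
C [ 0.5581 -0.3629  0.0477] 0.00036566510483173134 z52: [ 0.5577 -0.3621] [ 0.5607 -0.3576] disc: [ 0.5575 -0.3652]
board [0.7111 0.3777 0.0909] 0.002352406755130272
board [0.4443 0.4    0.016 ] 0.0010746091030545194
board [0.4269 0.2022 0.0187] 0.000894746480704586
board [0.693  0.1792 0.0965] 0.0010543985246323842
mid [0.5688 0.2898 0.0555]
0.2781083631787981 0.19896924706214855 slope 15.936957479215138 yaw -4.85963022573922
clip [ 0.502  -0.0278  0.01  ]
clip2 [ 0.5247 -0.233   0.01  ]
clip3 [ 0.7632 -0.2488  0.01  ]
mugh [0.789  0.0278 0.01  ]
yel [ 0.419  -0.1608  0.01  ]
```

```bash
cat >> h.py <<'E'
from scipy.spatial.transform import Rotation as R, Slerp
DOWN=R.from_quat([.70710678,.70710678,0,0])   # tool y = +x world, tool x = +y, z down
def plan(pts,Rt=DOWN,g=0,step=.05,dmax=9.):
    """print rows (cm, deg, tool axes) through world points, turning to Rt on the first leg"""
    s=r.observe();p=np.array(s["tcp_pos"]);q=R.from_quat(s["tool_rot"])
    print("t",round(s["time_s"],2),"p",p.round(4),"err deg",np.degrees((q.inv()*Rt).as_rotvec()).round(2),"F",np.round(s["force"],1),"w",round(s["gripper_width"],4),"q6",round(s["joint_positions"][5],2))
    for t in pts:
        t=np.array(t,float);rv=(q.inv()*Rt).as_rotvec()
        n=int(max(1,np.ceil(np.linalg.norm(t-p)/step-.01),np.ceil(np.degrees(np.linalg.norm(rv))/dmax)))
        for i in range(n):
            d=q.inv().apply((t-p)/(n-i));w=(q.inv()*Rt).as_rotvec()/(n-i)
            row=np.r_[100*d,np.degrees(w)].round(1)
            p=p+q.apply(row[:3]/100);q=q*R.from_rotvec(np.radians(row[3:]))
            print(*(f"{v:g}," for v in row+0.),f"{g},")
        print("--")
E
python3 -c "
from h import *
plan([(.45,.40,.22),(.582,.103,.12)])"
```

```text
t 0.1 p [0.2487 0.6268 0.2411] err deg [-0.11  0.07 68.35] F [-0.5 -0.   0. ] w 0.0855 q6 -0.04
-3.4, -1.7, 0.3, 0, 0, 8.5, 0,
-3.6, -1.2, 0.3, 0, 0, 8.6, 0,
-3.7, -0.6, 0.3, 0, 0, 8.5, 0,
-3.8, -0.1, 0.2, 0, 0, 8.6, 0,
-3.8, 0.5, 0.3, 0, 0, 8.5, 0,
-3.6, 1, 0.2, 0, 0, 8.6, 0,
-3.5, 1.6, 0.3, 0, 0.1, 8.5, 0,
-3.1, 2.1, 0.2, -0.1, 0, 8.6, 0,
--
-4.2, 1.9, 1.4, 0, 0, 0, 0,
-4.3, 1.9, 1.4, 0, 0, 0, 0,
-4.2, 1.9, 1.4, 0, 0, 0, 0,
-4.3, 1.9, 1.5, 0, 0, 0, 0,
-4.2, 1.9, 1.4, 0, 0, 0, 0,
-4.3, 1.8, 1.5, 0, 0, 0, 0,
-4.2, 1.9, 1.4, 0, 0, 0, 0,
--
```

Call:
{"api": "play_rows", "payload": {
  "commands": [-3.4, -1.7, 0.3, 0, 0, 8.5, 0, -3.6, -1.2, 0.3, 0, 0, 8.6, 0, -3.7, -0.6, 0.3, 0, 0, 8.5, 0, -3.8, -0.1, 0.2, 0, 0, 8.6, 0, -3.8, 0.5, 0.3, 0, 0, 8.5, 0, -3.6, 1, 0.2, 0, 0, 8.6, 0, -3.5, 1.6, 0.3, 0, 0, 8.5, 0, -3.1, 2.1, 0.2, 0, 0, 8.6, 0]
}}

```text
time_s: 1.1
tcp_pos: [0.4486, 0.3907, 0.2145]
tool_rot: [0.719, 0.695, -0.005, 0.001]
force: [0.6, -0.2, 0.6]
gripper_width: 0.0853
```

Call:
{"api": "play_rows", "payload": {
  "commands": [-4.2, 1.9, 1.0, 0, 0, 0, 0, -4.2, 1.9, 1.0, 0, 0, 0, 0, -4.2, 1.9, 1.0, 0, 0, 0, 0, -4.2, 1.9, 1.0, 0, 0, 0, 0, -4.2, 1.9, 1.0, 0, 0, 0, 0, -4.2, 1.9, 1.5, 0, 0, 0, 0, -4.2, 1.9, 1.5, 0, 0, 0, 0]
}}

```text
time_s: 1.98
tcp_pos: [0.5733, 0.0821, 0.1322]
tool_rot: [0.719, 0.695, -0.005, 0.0]
force: [0.1, -0.2, -0.7]
gripper_width: 0.086
```

```bash
python3 -c "
from h import *
plan([(.582,.103,.15)])
cv2.imwrite('pics/w1.png',r.read_camera('wrist'))
c=r.calibration('wrist')
for P in ((.582,.103,.052),(.582,.103,.014)):print(proj(c,np.array(P)))"
```

```text
t 1.98 p [0.5733 0.0821 0.1322] err deg [-0.37  0.43 -1.97] F [ 0.1 -0.2 -0.7] w 0.086 q6 0.14
2.1, 0.8, -1.8, -0.4, 0.4, -2, 0,
--
[332.80341618 210.19244325]
[330.91097314 196.05887562]
```

View pics/w1.png

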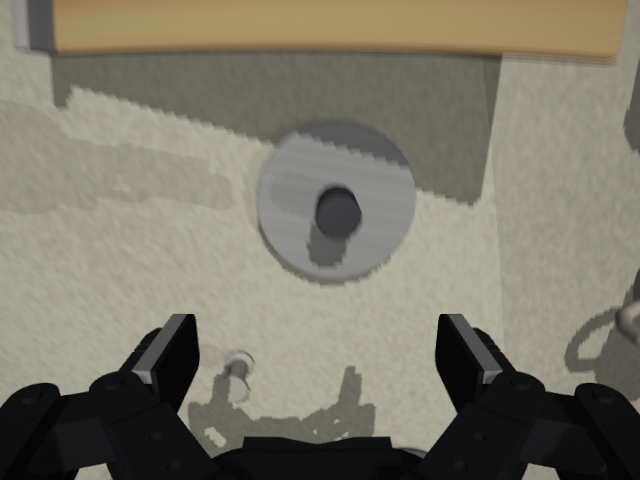

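The knob top is at (340,212) and the disc centre at (337,200). That is 3–4 mm beyond the predicted x, so I take A = (0.584, 0.102).

Call:
{"api": "play_rows", "payload": {
  "commands": [2.0, 1.1, 0, 0, 0, -2, 0, 0, 0, 3, 0, 0, 0, 0, 0, 0, 3, 0, 0, 0, 0, 0, 0, 2.5, 0, 0, 0, 0, 0, 0, 0, 0, 0, 0, 0],
  "newtons": 30
}}

```text
time_s: 2.65
tcp_pos: [0.5872, 0.0998, 0.042]
tool_rot: [0.706, 0.708, -0.006, 0.001]
force: [-0.4, 0.3, 0.3]
gripper_width: 0.0849
```

```bash
python3 -c "
from h import *
plan([(.584,.102,.029)])"
```

```text
t 2.65 p [0.5872 0.0998 0.042 ] err deg [-0.41  0.57  0.15] F [-0.4  0.3  0.3] w 0.0849 q6 0.14
0.2, -0.3, 1.3, -0.4, 0.6, 0.1, 0,
--
```

Call:
{"api": "play_rows", "payload": {
  "commands": [0.2, -0.3, 1.3, -0.4, 0.6, 0, 0, 0, 0, 0, 0, 0, 0, 255, 0, 0, 0, 0, 0, 0, 255, 0, 0, 0, 0, 0, 0, 255, 0, 0, 0, 0, 0, 0, 255, 0, 0, 0, 0, 0, 0, 255, 0, 0, 0, 0, 0, 0, 255],
  "newtons": 30
}}

```text
time_s: 3.52
tcp_pos: [0.5867, 0.1039, 0.0321]
tool_rot: [0.706, 0.709, 0.003, 0.001]
force: [-0.4, 0.1, 0.1]
gripper_width: 0.0241
```

```bash
python3 -c "
from h import *
plan([(.534,.102,.029)],step=.01)"
```

```text
t 3.52 p [0.5867 0.1039 0.0321] err deg [ 0.36 -0.15  0.25] F [-0.4  0.1  0.1] w 0.0241 q6 0.13
0, -0.9, 0, 0.1, 0, 0, 0,
0, -0.9, 0.1, 0.1, 0, 0.1, 0,
0, -0.9, 0, 0, 0, 0, 0,
-0.1, -0.9, 0.1, 0.1, -0.1, 0.1, 0,
0, -0.8, 0, 0, 0, 0, 0,
-0.1, -0.9, 0.1, 0.1, -0.1, 0.1, 0,
--
```

Call:
{"api": "play_rows", "payload": {
  "commands": [0, -0.9, 0, 0, 0, 0, 255, 0, -0.9, 0, 0, 0, 0, 255, 0, -0.9, 0, 0, 0, 0, 255]
}}

```text
time_s: 3.9
tcp_pos: [0.5592, 0.1036, 0.0321]
tool_rot: [0.706, 0.709, 0.004, 0.002]
force: [2.2, 0.2, -0.9]
gripper_width: 0.0242
```

Call:
{"api": "play_rows", "payload": {
  "commands": [0, -0.9, 0, 0, 0, 0, 255, 0, -0.9, 0, 0, 0, 0, 255]
}}

```text
time_s: 4.15
tcp_pos: [0.5396, 0.1035, 0.0321]
tool_rot: [0.706, 0.709, 0.004, 0.002]
force: [1.9, 0.2, -0.5]
gripper_width: 0.0241
```

Call:
{"api": "play_rows", "payload": {
  "commands": [0, -0.9, 0, 0, 0, 0, 255]
}}

```text
time_s: 4.28
tcp_pos: [0.53, 0.1034, 0.0322]
tool_rot: [0.706, 0.709, 0.004, 0.002]
force: [0.8, -1.1, -0.9]
gripper_width: 0.0241
```

Call:
{"api": "play_rows", "payload": {
  "commands": [0, 0, 0, 0, 0, 0, 0, 0, 0, 0, 0, 0, 0, 0, 0, 0, 0, 0, 0, 0, 0, 0, 0, 0, 0, 0, 0, 0, 0, 0, -3, 0, 0, 0, 0, 0, 0, -3, 0, 0, 0, 0, 0, 0, -3, 0, 0, 0, 0]
}}

```text
time_s: 5.15
tcp_pos: [0.5263, 0.1028, 0.1212]
tool_rot: [0.706, 0.709, 0.001, -0.0]
force: [-0.1, -0.0, -0.9]
gripper_width: 0.0855
```

```bash
python3 -c "
from h import *
plan([(.631,-.149,.10)])"
```

```text
t 5.15 p [0.5263 0.1028 0.1212] err deg [ 0.03 -0.08  0.25] F [-0.1 -0.  -0.9] w 0.0855 q6 0.14
-4.2, 1.7, 0.3, 0, 0, 0, 0,
-4.2, 1.7, 0.4, 0, 0, 0, 0,
-4.2, 1.7, 0.3, 0, 0, 0.1, 0,
-4.2, 1.8, 0.4, 0, 0, 0, 0,
-4.2, 1.7, 0.3, 0, 0, 0.1, 0,
-4.2, 1.8, 0.4, 0, -0.1, 0, 0,
--
```

Call:
{"api": "play_rows", "payload": {
  "commands": [-4.2, 1.7, 0.3, 0, 0, 0, 0, -4.2, 1.7, 0.4, 0, 0, 0, 0, -4.2, 1.7, 0.3, 0, 0, 0, 0, -4.2, 1.8, 0.4, 0, 0, 0, 0, -4.2, 1.7, 0.3, 0, 0, 0, 0, -4.2, 1.8, 0.4, 0, 0, 0, 0, 0, 0, 0, 0, 0, 0, 0]
}}

```text
time_s: 6.02
tcp_pos: [0.6404, -0.1557, 0.1049]
tool_rot: [0.705, 0.709, 0.005, 0.003]
force: [0.1, 1.2, 0.1]
gripper_width: 0.0857
```

```bash
python3 -c "
from h import *
plan([(.631,-.149,.05),(.631,-.149,.03)],step=.03)"
```

```text
t 6.03 p [ 0.6404 -0.1557  0.1049] err deg [ 0.68 -0.12  0.39] F [0.1 1.2 0.1] w 0.0857 q6 -0.29
0.3, -0.5, 2.7, 0.3, -0.1, 0.2, 0,
0.4, -0.5, 2.8, 0.4, 0, 0.2, 0,
--
0, 0, 2, 0, 0, 0, 0,
--
```

Call:
{"api": "play_rows", "payload": {
  "commands": [0.3, -0.5, 2.7, 0.3, 0, 0.2, 0, 0.4, -0.5, 2.7, 0.3, 0, 0.2, 0, 0, 0, 0, 0, 0, 0, 0]
}}

```text
time_s: 6.4
tcp_pos: [0.6305, -0.1475, 0.0499]
tool_rot: [0.708, 0.707, 0.001, -0.001]
force: [0.2, 0.2, 0.2]
gripper_width: 0.0853
```

```bash
python3 -c "
from h import *
plan([(.631,-.149,.031)],step=.03)"
```

```text
t 6.4 p [ 0.6305 -0.1475  0.0499] err deg [ 0.05 -0.18 -0.08] F [0.2 0.2 0.2] w 0.0853 q6 -0.27
-0.2, 0, 1.9, 0.1, -0.2, -0.1, 0,
--
```

Call:
{"api": "play_rows", "payload": {
  "commands": [-0.2, 0, 1.9, 0, 0, 0, 0, 0, 0, 0, 0, 0, 0, 255, 0, 0, 0, 0, 0, 0, 255, 0, 0, 0, 0, 0, 0, 255, 0, 0, 0, 0, 0, 0, 255, 0, 0, 0, 0, 0, 0, 255, 0, 0, 0, 0, 0, 0, 255]
}}

```text
time_s: 7.28
tcp_pos: [0.6331, -0.1492, 0.0333]
tool_rot: [0.707, 0.707, 0.003, 0.001]
force: [0.9, 0.7, -1.0]
gripper_width: 0.0239
```

Call:
{"api": "play_rows", "payload": {
  "commands": [0, -0.9, 0, 0, 0, 0, 255, 0, -0.9, 0, 0, 0, 0, 255, 0, -0.9, 0, 0, 0, 0, 255]
}}

```text
time_s: 7.65
tcp_pos: [0.6053, -0.1493, 0.0334]
tool_rot: [0.707, 0.707, 0.003, 0.002]
force: [1.9, 0.6, -1.7]
gripper_width: 0.0242
```

Call:
{"api": "play_rows", "payload": {
  "commands": [0, -0.9, 0, 0, 0, 0, 255, 0, -0.9, 0, 0, 0, 0, 255]
}}

```text
time_s: 7.9
tcp_pos: [0.5857, -0.1493, 0.0334]
tool_rot: [0.707, 0.707, 0.003, 0.002]
force: [1.5, -0.5, -1.5]
gripper_width: 0.0239
```

Call:
{"api": "play_rows", "payload": {
  "commands": [0, -0.9, 0, 0, 0, 0, 255]
}}

```text
time_s: 8.02
tcp_pos: [0.576, -0.1494, 0.0334]
tool_rot: [0.707, 0.707, 0.003, 0.002]
force: [1.4, -0.5, -1.2]
gripper_width: 0.0241
```

Call:
{"api": "play_rows", "payload": {
  "commands": [0, 0, 0, 0, 0, 0, 0, 0, 0, 0, 0, 0, 0, 0, 0, 0, 0, 0, 0, 0, 0, 0, 0, 0, 0, 0, 0, 0, 0, 0, -3, 0, 0, 0, 0, 0, 0, -3, 0, 0, 0, 0, 0, 0, -2, 0, 0, 0, 0]
}}

```text
time_s: 8.9
tcp_pos: [0.5736, -0.149, 0.1133]
tool_rot: [0.707, 0.707, 0.002, -0.0]
force: [0.3, -0.6, 1.2]
gripper_width: 0.0857
```

```bash
python3 -c "
from h import *
plan([(.559,-.362,.10)])"
```

```text
t 8.9 p [ 0.5736 -0.149   0.1133] err deg [ 0.13 -0.18 -0.01] F [ 0.3 -0.6  1.2] w 0.0857 q6 -0.3
-4.3, -0.3, 0.3, 0, 0, 0, 0,
-4.3, -0.3, 0.2, 0, 0, 0, 0,
-4.2, -0.3, 0.3, 0, -0.1, 0, 0,
-4.3, -0.3, 0.2, 0.1, 0, 0, 0,
-4.2, -0.3, 0.3, 0, -0.1, 0, 0,
--
```

Call:
{"api": "play_rows", "payload": {
  "commands": [-4.2, -0.3, 0.3, 0, 0, 0, 0, -4.2, -0.3, 0.2, 0, 0, 0, 0, -4.2, -0.3, 0.3, 0, 0, 0, 0, -4.2, -0.3, 0.2, 0, 0, 0, 0, -4.0, -0.3, 0.3, 0, 0, 0, 0, 0, 0, 0, 0, 0, 0, 0]
}}

```text
time_s: 9.65
tcp_pos: [0.5629, -0.3636, 0.1036]
tool_rot: [0.706, 0.708, 0.004, 0.004]
force: [-0.6, 1.3, -0.4]
gripper_width: 0.0851
```

```bash
python3 -c "
from h import *
plan([(.559,-.363,.05)],step=.03)"
```

```text
t 9.65 p [ 0.5629 -0.3636  0.1036] err deg [0.6  0.01 0.18] F [-0.6  1.3 -0.4] w 0.0851 q6 -0.62
0, -0.2, 2.7, 0.3, 0, 0.1, 0,
0.1, -0.2, 2.7, 0.3, 0, 0.1, 0,
--
```

Call:
{"api": "play_rows", "payload": {
  "commands": [0, -0.2, 2.7, 0.3, 0, 0, 0, 0, -0.2, 2.7, 0.3, 0, 0, 0, 0, 0, 1.5, 0, 0, 0, 0, 0, 0, 0.4, 0, 0, 0, 0]
}}

```text
time_s: 10.15
tcp_pos: [0.5609, -0.3624, 0.0299]
tool_rot: [0.706, 0.708, 0.001, 0.001]
force: [0.3, -0.3, 0.6]
gripper_width: 0.0852
```

Call:
{"api": "play_rows", "payload": {
  "commands": [0, 0, 0, 0, 0, 0, 255, 0, 0, 0, 0, 0, 0, 255, 0, 0, 0, 0, 0, 0, 255, 0, 0, 0, 0, 0, 0, 255, 0, 0, 0, 0, 0, 0, 255, 0, 0, 0, 0, 0, 0, 255]
}}

```text
time_s: 10.9
tcp_pos: [0.562, -0.3625, 0.0325]
tool_rot: [0.706, 0.709, 0.001, 0.002]
force: [-1.0, -0.2, -0.5]
gripper_width: 0.0244
```

Call:
{"api": "play_rows", "payload": {
  "commands": [0, -0.9, 0, 0, 0, 0, 255, 0, -0.9, 0, 0, 0, 0, 255, 0, -0.9, 0, 0, 0, 0, 255]
}}

```text
time_s: 11.28
tcp_pos: [0.5364, -0.3631, 0.0328]
tool_rot: [0.706, 0.709, 0.002, 0.005]
force: [3.9, 0.1, -2.5]
gripper_width: 0.0241
```

Call:
{"api": "play_rows", "payload": {
  "commands": [0, -0.9, 0, 0, 0, 0, 255, 0, -0.9, 0, 0, 0, 0, 255]
}}

```text
time_s: 11.52
tcp_pos: [0.5172, -0.3632, 0.0328]
tool_rot: [0.706, 0.708, 0.002, 0.005]
force: [3.8, -1.0, -2.0]
gripper_width: 0.024
```

Call:
{"api": "play_rows", "payload": {
  "commands": [0, -0.9, 0, 0, 0, 0, 255]
}}

```text
time_s: 11.65
tcp_pos: [0.5076, -0.3633, 0.0328]
tool_rot: [0.706, 0.708, 0.002, 0.005]
force: [3.6, -0.1, -2.7]
gripper_width: 0.0242
```

Weight C resists with about 3.8 N even while 2–2.7 N of its weight is carried by the arm. A and B gave about 1.5–2 N. I will release it so it stands flat and check the scene.

Call:
{"api": "play_rows", "payload": {
  "commands": [0, 0, 0, 0, 0, 0, 0, 0, 0, 0, 0, 0, 0, 0, 0, 0, 0, 0, 0, 0, 0, 0, 0, 0, 0, 0, 0, 0, 0, 0, 0, 0, 0, 0, 0]
}}

```text
time_s: 12.28
tcp_pos: [0.5054, -0.3634, 0.033]
tool_rot: [0.706, 0.708, 0.001, 0.004]
force: [0.3, 0.2, -0.6]
gripper_width: 0.0855
```

```bash
python3 -c "
from h import *
plan([(.508,-.3633,.03)])
cv2.imwrite('pics/s2.png',r.read_camera('scene'))"
```

```text
t 12.28 p [ 0.5054 -0.3634  0.033 ] err deg [0.4  0.18 0.2 ] F [ 0.3  0.2 -0.6] w 0.0855 q6 -0.67
0, 0.3, 0.3, 0.4, 0.2, 0.2, 0,
--
```

View pics/s2.png

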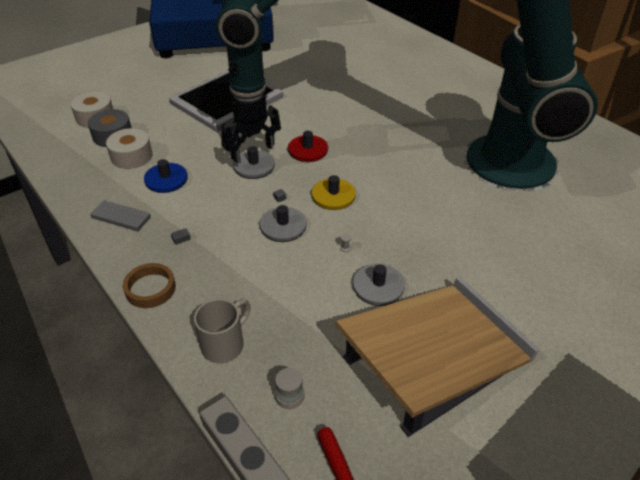

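The picture shows all three grey weights flat and moved: A at (379,283), B at (283,223), and C under the gripper at (254,163). I now regrip C firmly.

Call:
{"api": "play_rows", "payload": {
  "commands": [0, 0.2, 0.3, 0.4, 0, 0, 0, 0, 0, 0, 0, 0, 0, 255, 0, 0, 0, 0, 0, 0, 255, 0, 0, 0, 0, 0, 0, 255, 0, 0, 0, 0, 0, 0, 255, 0, 0, 0, 0, 0, 0, 255, 0, 0, 0, 0, 0, 0, 255],
  "newtons": 80
}}

```text
time_s: 13.2
tcp_pos: [0.5072, -0.3633, 0.0299]
tool_rot: [0.706, 0.709, -0.002, 0.0]
force: [-0.4, 0.7, -0.2]
gripper_width: 0.0232
```

Call:
{"api": "play_rows", "payload": {
  "commands": [0, 0, -3, 0, 0, 0, 255, 0, 0, -4, 0, 0, 0, 255, 0, 0, -4, 0, 0, 0, 255, 0, 0, -4, 0, 0, 0, 255]
}}

```text
time_s: 13.7
tcp_pos: [0.4996, -0.3563, 0.1682]
tool_rot: [0.706, 0.708, -0.003, -0.013]
force: [0.3, -0.4, -8.2]
gripper_width: 0.0228
```

```bash
cat >> h.py <<'E'
RB=R.from_euler('z',-4.9,degrees=True)*R.from_euler('y',-16,degrees=True)
RT=RB*DOWN; N=RB.apply([0,0,1]); MID=np.array([.569,.290,.0595])
E
python3 -c "
from h import *
T=MID+N*.033
print(T,N)
plan([(.56,-.10,.2),T+N*.08],RT,g=255)"
```

```text
[0.55993721 0.29077696 0.09122164] [-0.27462998  0.02354409  0.9612617 ]
t 13.7 p [ 0.4996 -0.3563  0.1682] err deg [-17.34  -1.52   4.96] F [ 0.3 -0.4 -8.2] w 0.0228 q6 -0.66
4.3, 1, -0.5, -2.9, -0.3, 0.8, 255,
4.3, 1, -0.5, -2.9, -0.2, 0.8, 255,
4.3, 0.9, -0.4, -2.9, -0.3, 0.8, 255,
4.3, 0.9, -0.4, -2.9, -0.2, 0.9, 255,
4.3, 0.9, -0.4, -2.9, -0.3, 0.8, 255,
4.3, 0.8, -0.3, -2.8, -0.2, 0.9, 255,
--
4.9, -0.8, 0.2, 0, 0, 0, 255,
4.9, -0.8, 0.2, 0, 0, 0, 255,
4.9, -0.8, 0.2, 0, 0, 0, 255,
4.9, -0.8, 0.2, 0, 0, 0, 255,
4.8, -0.8, 0.2, 0, 0, 0, 255,
4.9, -0.8, 0.2, 0, 0, 0, 255,
4.8, -0.7, 0.2, 0, 0, 0, 255,
4.9, -0.8, 0.1, 0, 0, 0, 255,
--
```

Call:
{"api": "play_rows", "payload": {
  "commands": [4.3, 1, -0.5, -2.9, -0.2, 0.8, 255, 4.3, 1, -0.5, -2.9, -0.2, 0.8, 255, 4.3, 0.9, -0.4, -2.9, -0.3, 0.8, 255, 4.3, 0.9, -0.4, -2.9, -0.2, 0.9, 255, 4.3, 0.9, -0.4, -2.9, -0.3, 0.8, 255, 4.3, 0.8, -0.3, -2.8, -0.2, 0.9, 255]
}}

```text
time_s: 14.45
tcp_pos: [0.5547, -0.0939, 0.1898]
tool_rot: [0.734, 0.666, 0.093, 0.097]
force: [0.6, -0.3, -7.8]
gripper_width: 0.0232
```

```bash
python3 -c "
from h import *
plan([MID+N*.11],RT,g=255)"
```

```text
t 14.45 p [ 0.5547 -0.0939  0.1898] err deg [-0.57 -0.26 -0.66] F [ 0.6 -0.3 -7.8] w 0.0232 q6 -0.18
4.8, -0.7, 0.2, -0.1, 0, -0.1, 255,
4.8, -0.7, 0.1, -0.1, 0, -0.1, 255,
4.8, -0.7, 0.2, -0.1, 0, -0.1, 255,
4.8, -0.7, 0.1, -0.1, -0.1, -0.1, 255,
4.8, -0.7, 0.1, 0, 0, -0.1, 255,
4.8, -0.7, 0.2, -0.1, -0.1, -0.1, 255,
4.8, -0.7, 0.1, 0, 0, 0, 255,
4.7, -0.7, 0.2, -0.1, -0.1, -0.1, 255,
--
```

Call:
{"api": "play_rows", "payload": {
  "commands": [4.8, -0.7, 0, 0, 0, 0, 255, 4.8, -0.7, 0, 0, 0, 0, 255, 4.8, -0.7, 0, 0, 0, 0, 255, 4.8, -0.7, 0, 0, 0, 0, 255, 4.8, -0.7, 0, 0, 0, 0, 255, 4.8, -0.7, 0, 0, 0, 0, 255, 4.4, -0.7, 0, 0, 0, 0, 255, 3.5, -0.5, 0, 0, 0, 0, 255]
}}

```text
time_s: 15.45
tcp_pos: [0.5157, 0.286, 0.154]
tool_rot: [0.736, 0.668, 0.075, 0.085]
force: [0.8, 0.7, -8.1]
gripper_width: 0.0231
```

```bash
python3 -c "
from h import *
plan([MID+N*.06,MID+N*.03],RT,g=255,step=.02)
cv2.imwrite('pics/s3.png',r.read_camera('scene')[180:460,260:640].repeat(2,0).repeat(2,1))"
```

```text
t 15.45 p [0.5157 0.286  0.154 ] err deg [-3.02  0.35 -0.63] F [ 0.8  0.7 -8.1] w 0.0231 q6 0.74
0.3, 0.9, 1.5, -1, 0.1, -0.2, 255,
0.3, 0.9, 1.5, -1, 0.1, -0.2, 255,
0.3, 0.8, 1.4, -1, 0.1, -0.2, 255,
--
0, 0, 1.5, 0, 0, 0, 255,
0, 0, 1.5, 0, 0, 0, 255,
--
```

View pics/s3.png

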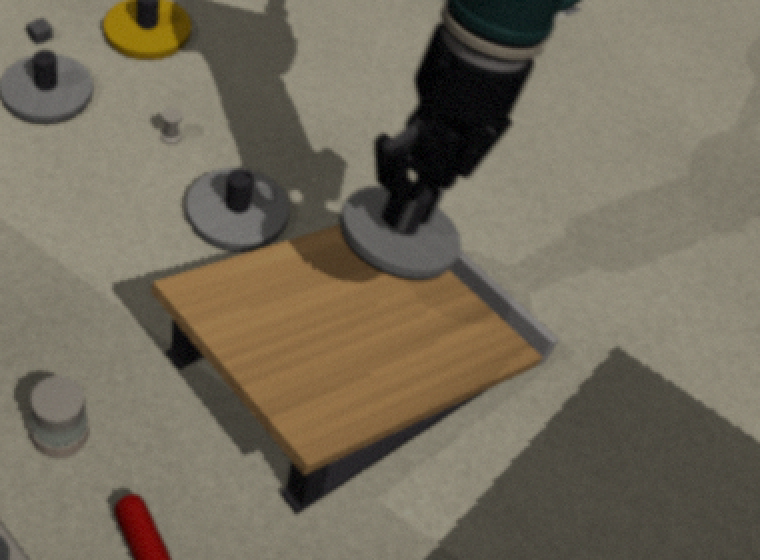

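The weight is held square over the board, with its disc at crop (400,230). I now lower it.

Call:
{"api": "play_rows", "payload": {
  "commands": [0.3, 1.0, 1.2, -1, 0.1, -0.2, 255, 0.3, 1.0, 1.2, -1, 0.1, -0.2, 255, 0.2, 0.8, 1.2, -0.9, 0.1, -0.2, 255, 0, 0, 0, 0, 0, 0, 255]
}}

```text
time_s: 16.0
tcp_pos: [0.5494, 0.2918, 0.1163]
tool_rot: [0.73, 0.67, 0.089, 0.1]
force: [-1.3, -0.7, -8.7]
gripper_width: 0.0233
```

```bash
python3 -c "
from h import *
plan([MID+N*.04,MID+N*.03],RT,g=255,step=.01)"
```

```text
t 16.0 p [0.5494 0.2918 0.1163] err deg [-0.61  0.18  0.06] F [-1.3 -0.7 -8.7] w 0.0233 q6 0.76
0, 0.1, 0.7, -0.2, 0.1, 0, 255,
0, 0.1, 0.6, -0.2, 0, 0, 255,
0, 0.1, 0.7, -0.2, 0.1, 0.1, 255,
--
0, 0, 1, 0, 0, 0, 255,
--
```

Call:
{"api": "play_rows", "payload": {
  "commands": [0, 0.1, 0.7, -0.2, 0.1, 0, 255, 0, 0.1, 0.6, -0.2, 0, 0, 255, 0, 0.1, 0.5, -0.2, 0, 0, 255, 0, 0, 0.3, 0, 0, 0, 255]
}}

```text
time_s: 16.5
tcp_pos: [0.5591, 0.2898, 0.0965]
tool_rot: [0.73, 0.669, 0.094, 0.103]
force: [-0.1, -0.5, -8.1]
gripper_width: 0.023
```

Call:
{"api": "play_rows", "payload": {
  "commands": [0, 0, 0.3, 0, 0, 0, 255, 0, 0, 0, 0, 0, 0, 255]
}}

```text
time_s: 16.75
tcp_pos: [0.5599, 0.2899, 0.0935]
tool_rot: [0.73, 0.669, 0.094, 0.103]
force: [-0.2, -0.2, -8.3]
gripper_width: 0.0236
```

```bash
python3 -c "
from h import *
plan([MID+N*.03],RT,g=255,step=.003)"
```

```text
t 16.75 p [0.5599 0.2899 0.0935] err deg [ 0.07  0.07 -0.07] F [-0.2 -0.2 -8.3] w 0.0236 q6 0.78
0, 0, 0.3, 0, 0, 0, 255,
0.1, -0.1, 0.2, 0.1, 0.1, -0.1, 255,
--
```

Call:
{"api": "play_rows", "payload": {
  "commands": [0, 0, 0.3, 0, 0, 0, 255]
}}

```text
time_s: 16.88
tcp_pos: [0.5611, 0.2901, 0.091]
tool_rot: [0.73, 0.669, 0.095, 0.103]
force: [0.4, 0.1, -8.2]
gripper_width: 0.0233
```

Call:
{"api": "play_rows", "payload": {
  "commands": [0, 0, 0.2, 0, 0, 0, 255]
}}

```text
time_s: 17.0
tcp_pos: [0.5617, 0.2901, 0.0891]
tool_rot: [0.73, 0.669, 0.095, 0.103]
force: [-3.8, -0.4, -0.2]
gripper_width: 0.0235
```

Call:
{"api": "play_rows", "payload": {
  "commands": [0, 0, 0, 0, 0, 0, 255]
}}

```text
time_s: 17.12
tcp_pos: [0.5616, 0.2901, 0.0891]
tool_rot: [0.73, 0.669, 0.095, 0.103]
force: [-0.9, -0.2, -6.4]
gripper_width: 0.0228
```

Contact was made at TCP z 0.089, as predicted. I nudge it down and release.

Call:
{"api": "play_rows", "payload": {
  "commands": [0, 0, 0.1, 0, 0, 0, 255]
}}

```text
time_s: 17.25
tcp_pos: [0.5617, 0.2901, 0.0891]
tool_rot: [0.73, 0.669, 0.094, 0.103]
force: [-8.1, -1.7, 5.0]
gripper_width: 0.0235
```

Call:
{"api": "play_rows", "payload": {
  "commands": [0, 0, 0, 0, 0, 0, 0, 0, 0, 0, 0, 0, 0, 0, 0, 0, 0, 0, 0, 0, 0, 0, 0, 0, 0, 0, 0, 0, 0, 0, 0, 0, 0, 0, 0]
}}

```text
time_s: 17.88
tcp_pos: [0.5679, 0.2934, 0.096]
tool_rot: [0.729, 0.669, 0.102, 0.105]
force: [0.3, -0.1, -0.8]
gripper_width: 0.0852
```

Call:
{"api": "play_rows", "payload": {
  "commands": [0, 0, -2, 0, 0, 0, 0, 0, 0, -3, 0, 0, 0, 0, 0, 0, -3, 0, 0, 0, 0, 0, 0, -4, 0, 0, 0, 0, 0, -3, -3, 0, 0, 0, 0, 0, -3, -2, 0, 0, 0, 0, 0, 0, 0, 0, 0, 0, 0]
}}

```text
time_s: 18.75
tcp_pos: [0.458, 0.3024, 0.2545]
tool_rot: [0.729, 0.668, 0.106, 0.105]
force: [0.7, -0.1, -0.4]
gripper_width: 0.0853
```

Run:
```python
from h import *
s=r.observe();print(s["time_s"],s["tcp_pos"],s["force"])
a=r.read_camera('scene');t=r.read_camera('top')
cv2.imwrite('pics/s4.png',cv2.resize(np.vstack([a[180:460,200:600],t[120:400,120:520]]),None,fx=1,fy=1))
ct=r.calibration('top');cs=r.calibration('scene')
P=MID+N*.052;print("expected knob top px scene",proj(cs,P),"top",proj(ct,P))
for i in range(4): b=r.read_camera('scene')
print("diff",cv2.absdiff(a,b)[200:460,300:560].mean())
```

```text
18.75 [0.45799923 0.30240679 0.25445703] [ 0.67627451 -0.11014144 -0.40411296]
expected knob top px scene [446.33017221 316.45345685] top [185.20515394 236.51972081]
diff 2.6151429980276135
```

View pics/s4.png

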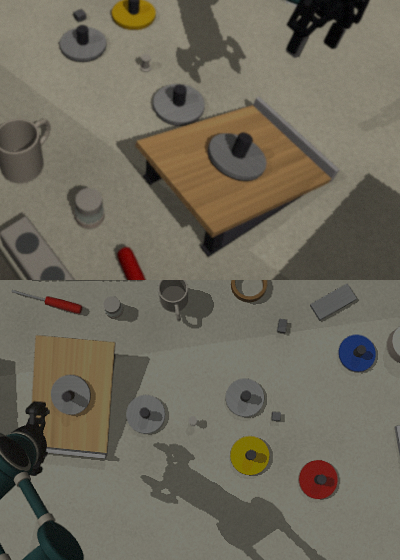

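The weight stands in the middle of the board. Its knob top is at scene (445,317) against (446,316) expected, and at top (188,235) against (185,237). I check that it stays still, then hand in.

Call:
{"api": "play_rows", "payload": {
  "commands": [0, 0, 0, 0, 0, 0, 0, 0, 0, 0, 0, 0, 0, 0, 0, 0, 0, 0, 0, 0, 0, 0, 0, 0, 0, 0, 0, 0, 0, 0, 0, 0, 0, 0, 0, 0, 0, 0, 0, 0, 0, 0]
}}

```text
time_s: 19.8
tcp_pos: [0.4602, 0.3003, 0.2487]
tool_rot: [0.731, 0.667, 0.101, 0.105]
force: [-0.6, 0.1, 0.2]
gripper_width: 0.0851
```

Run:
```python
from h import *
p=cv2.imread('pics/s4.png')[100:190,200:280]
m=cv2.matchTemplate(r.read_camera('scene'),p,cv2.TM_CCOEFF_NORMED);_,v,_,l=cv2.minMaxLoc(m)
print(v,l,"expected",(400,280))
if v>.9 and abs(l[0]-400)<2 and abs(l[1]-280)<2: print(r.hand_in())
```

```text
0.9941160082817078 (400, 280) expected (400, 280)
the job is handed in; nothing more can be done
None
```

I dragged each of the three grey weights about 5 cm towards the robot, stood the one that resisted most on the middle of the board, and handed in at about 20 s. The hand-in gives no verdict.

- **Which one grips:** The weight farthest right, at about (0.56, -0.36), resisted with 3.6–3.9 N while the arm carried 2–2.7 N of its load. That works out to roughly 5–6 N under its full weight, inside the sound range.
- **The slick ones:** The other two read 0.8–2.2 N and 1.4–1.9 N. That is partly above the stated 0.6–1.2 N for a slick sole, against about 1 N of sensor noise, but clearly below the third. Both stay on the bench, and the last pictures show them flat.
- **Placement:** After release, the knob top was within 1–3 pixels of where it should be for the board's middle in both views.
- **Final checks:** The weight had not moved in a picture taken about 1 s later (match 0.994, zero shift). The gripper was open and clear of everything.

I found no failed checks. The one small disagreement was a height bias of about 4 mm low in the two-view measurements (knob tops 48 mm against 52 mm), which I allowed for when placing.

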